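Put the dried breakfast boards away in size order

TASK

The four wooden breakfast boards have dried in the wire drainer, in the order they happened to be washed. Put them away in the wooden board stand, one in each slot, ranked by size so that the right one is found at a glance: the largest in the slot at the left end as the robot sees it, down to the smallest in the slot at the right end. Lower each board gently into its slot, without dropping it, until it stands upright on its long edge on both rails, centred across the stand, and leave the glass, the pepper mill and the salt box where they are.

Things in the scene. Friction and masses are not known exactly. Their poses are not given: they have to be found in the camera images.
- board_a: largest of four brown wooden boards, 200 mm wide x 130 high x 12 thick, about 0.21 kg, a 12 mm hanging hole near the upper corner at its +y end; stands on its long edge. Origin: middle of its underside; x normal to its faces, y along its width, z up to the top edge. Pinch it across its thickness at the middle of the top edge, from above.
- board_b: second largest of four brown wooden boards, 175 mm wide x 122 high x 12 thick, about 0.17 kg, a 12 mm hanging hole near the upper corner at its +y end; stands on its long edge. Origin: middle of its underside; x normal to its faces, y along its width, z up to the top edge. Pinch it across its thickness at the middle of the top edge, from above.
- board_c: third largest of four brown wooden boards, 150 mm wide x 114 high x 12 thick, about 0.14 kg, a 12 mm hanging hole near the upper corner at its +y end; stands on its long edge. Origin: middle of its underside; x normal to its faces, y along its width, z up to the top edge. Pinch it across its thickness at the middle of the top edge, from above.
- board_d: smallest of four brown wooden boards, 125 mm wide x 106 high x 12 thick, about 0.11 kg, a 12 mm hanging hole near the upper corner at its +y end; stands on its long edge. Origin: middle of its underside; x normal to its faces, y along its width, z up to the top edge. Pinch it across its thickness at the middle of the top edge, from above.
- drainer: steel wire drainer on a grey drip tray 268 x 150 mm, fixed. Origin: middle of its underside; x along the row, roughly to the robot's left, y roughly towards the robot, z up. Holds the four boards upright in any order at x = -78, -26, 26, 78 mm, y = 0, each between two wire hoops (tops at z = 73 mm), their undersides at z = 22 mm.
- stand: empty stand of pale wood, fixed: two comb rails along x (20 mm wide, at y = -42 and 42 mm), each with 5 tapered teeth up to z = 74 mm. Origin: middle of its underside; x roughly to the robot's left, y roughly towards the robot. Slots between teeth at x = -78 (right end), -26, 26, 78 mm (left end), y = 0, 16 mm wide at the floor, 28 near the top; a seated board lies along y, underside at z = 24 mm.
- glass: clear drinking glass, 80 mm across, 91 mm high, loose; origin: middle of its underside. A bystander behind the racks
- mill: dark wooden pepper mill, 58 mm across, 170 mm high, loose; origin: middle of its underside. A bystander behind the racks
- salt_box: round turned wooden salt box with lid, 81 mm across, 38 mm high, loose; origin: middle of its underside. A bystander behind the racks

How it is judged:
By the outcome, as a careful person would: the job done as asked, in the order asked, and still so for the second after the job is handed in, with the robot touching nothing.
It also fails if it takes over 128 s, if anything falls off the work surface, if the arm or the gripper's body presses on something with over 40 N, if the wrist force passes 120 N, or if a joint passes its speed limit or range.

ROBOT

A 6-joint arm with a two-finger parallel gripper is mounted at the origin on a cart in front of the work surface, level with it; the furniture and walls round the work are solid. World frame = base frame: x ahead of the robot, y to its left, z up, the work surface at z = 0. Lengths are in m, angles in degrees, forces in N, time in s.
With the tool pointing down it reaches from about 0.4 to 0.825 m from the base axis. Payload 7 kg.
Tool frame: the origin (TCP) lies at the very end of the fingers, on their centre line; the grasp point (between the pads) lies hold_point_z behind it (hold_point_z is the distance from the TCP to the grasp point, in m); z points along the fingers, y is the line along which they close (so a half turn about z gives the same grasp; the last joint's range is limited). The gripper opens to 88 mm and grips with 3 to 60 N. Pads are 19 mm wide; open, the fingers measure 130 mm over their backs; the gripper's body (78 mm by 193 mm) begins 47 mm behind the grasp point.
Start: joints at [-60.155, 20.546, 0.682, 0, -70.136, -16.507], TCP at [0.156, -0.657, 0.227] pointing down, gripper open.
Joint ranges: [-176.03, 176.03], [-82.01, 121.73], [-58.28, 71.71], [-173.87, 95.51], [-174.79, -0.11], [-173.66, 173.66]. Speed limits (degrees/s): [136.94, 136.94, 172.46, 180, 180, 180].

INTERFACE

Orientations are given as [roll, pitch, yaw] about the fixed x, y, z axes, in that order (R = Rz(yaw) Ry(pitch) Rx(roll)).
In Python, from plant import get_obs, snapshot, close_job, hold_point_z gives the robot as it stands.
- The arm moves only by the tool play_rows, never from a script. Its argument "commands" is a list that holds one entry, the list of rows, each a list of 7 numbers: the shift along the tool's x, y, z in cm, then the turn, a rotation vector about the tool's x, y, z in degrees, then the opening, from 0 (shut) to 1 (fully open). In form: [[[x, y, z, ax, ay, az, fingers], ...]]. A call has 1 to 20 rows; each row is the pose to reach, as a shift and turn from the pose commanded when the call began, along the tool's axes at that moment; what a row does not reach only later rows make up. A row lasts 1/12 s, in which the tool goes at most 41.7 mm and 7.16 degrees, less where a joint would pass 70% of its speed; a pose out of reach is approached as far as the arm can. A call with a gripper value outside its range is refused whole. The fingers move at their own pace and stop on an object; the grip force is fixed at half the most. Time passes only in rows, so rows that repeat a pose let the fingers close. It gives the time, the measured TCP pose, the force, the opening and the grip force at its end, in the units of the state.
- get_obs(): the state, without advancing time (a new reading comes with each control period).
- snapshot(name): name is "scene" or "top"; returns a dict with "frame" (420x560x3 uint8, red, green, blue), "camera_matrix" (3x3 intrinsics, pixels), "dist" ([k1, k2, p1, p2, k3] as OpenCV has them; the pictures are not rectified), "origin" and "attitude" of the camera in the world. Camera axes: x right, y down, z forward; pixel columns grow to the right and rows downward; lengths in m; the calibration is good to about 2 mm. A picture is of the moment at which its call begins. There is no depth.
- close_job(): hands the job in; it is judged then, once.
The state is a dict: "clock": time; "joint_pos": joint angles; "qvel": joint speeds; "tau": joint torques, N m; "tool_pos": TCP position; "orientation": TCP orientation; "force": force on the tool from outside, world axes, zero at the start; "moment": the same for the moment, N m; "opening": finger opening in m; "gripper_force": force on a finger pad.
Only numpy, scipy, OpenCV 4.12 (cv2) and the standard library are available. Lean on these libraries where they do the work, as an engineer would, in place of code of your own. Each camera call takes 0.05 s, during which the arm holds its last target. There are 200 camera calls.

## Working session

There is one attempt and no reset: what is moved stays moved. The work goes in short steps, Python scripts to look and compute and a tool call to move; the robot and the scene stay as the last step left them, time stands still between calls to the robot, and variables do not carry over. Pictures are saved under pics/ and viewed, at most 14 in all, crops included, and the job is handed in when it is done.

Besides the shell and the picture viewer there is one more tool, called in YAML: its name, and indented under it one key for each argument. play_rows: Moves the arm, as the interface text tells. Its arguments: {"type":"object","properties":{"commands":{"type":"array","items":{"type":"array","items":{"type":"array","items":{"type":"number"}}}}},"required":["commands"]}

```bash
ls; mkdir -p pics
python3 - <<'E'
from plant import get_obs, snapshot, hold_point_z
import cv2,numpy as np
print(hold_point_z); o=get_obs(); print(o)
for n in("scene","top"):
    s=snapshot(n); cv2.imwrite(f"pics/{n}0.png",s["frame"][:,:,::-1]); print(n,{k:np.round(v,4).tolist() for k,v in s.items() if k!="frame"})
E
```

```text
pics
0.0188
{'clock': 0.0, 'joint_pos': array([-6.01527725e+01,  2.05918808e+01,  6.32964492e-01, -1.79958970e-02,
       -7.01361336e+01, -1.65081093e+01]), 'qvel': array([ 0.0054734 , -0.02915237,  0.04817875, -0.02566999, -0.08569988,
       -0.0865891 ]), 'tau': array([ 1.81842082e-03, -5.82716811e+01,  2.93071175e+01,  6.99735090e+00,
        6.83311999e-03, -1.44059295e-04]), 'tool_pos': array([ 0.15559137, -0.6563161 ,  0.2256182 ]), 'orientation': array([ 1.79904061e+02, -1.07909852e-02, -1.66667002e+02]), 'force': array([ 0.06410533, -0.25297271,  0.17718635]), 'moment': array([-0.03461926, -0.01422285,  0.01701417]), 'gripper_force': 0.0, 'opening': 0.08752891019697989}
scene {'camera_matrix': [[443.2216, 0.0, 279.0395], [0.0, 443.2216, 212.4463], [0.0, 0.0, 1.0]], 'dist': [0.0409, 0.0, 0.0, 0.0, 0.0], 'origin': [0.1136, 0.3303, 0.7709], 'attitude': [-142.4898, 0.5265, -119.2026]}
top {'camera_matrix': [[401.0501, 0.0, 270.2718], [0.0, 401.0501, 206.9514], [0.0, 0.0, 1.0]], 'dist': [-0.0537, 0.0, 0.0, 0.0, 0.0], 'origin': [0.3989, 0.0385, 1.0733], 'attitude': [-168.5924, 1.0343, -91.3362]}
```

View pics/scene0.png

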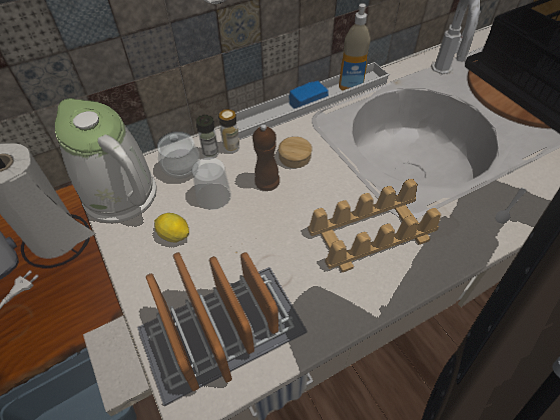

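View pics/top0.png

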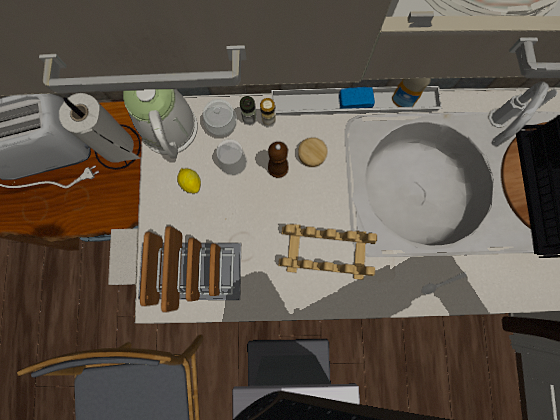

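The left rack (cols 150–240, rows 225–310 in top) holds the boards, apparently b, a, c, d from left to right. The empty stand is at cols 280–375, rows 225–277. I'll enlarge these areas to measure them.

```bash
cat > h.py <<'E'
import cv2,numpy as np
from scipy.spatial.transform import Rotation as R
from plant import get_obs,snapshot
def ray(s,uv):
    p=cv2.undistortPoints(np.array(uv,float).reshape(-1,1,2),s["camera_matrix"],np.array(s["dist"],float)).reshape(-1,2)
    d=np.c_[p,np.ones(len(p))]@R.from_euler("xyz",s["attitude"],degrees=True).as_matrix().T
    return np.array(s["origin"]),d
def onz(s,uv,z):
    o,d=ray(s,uv); return o+d*((z-o[2])/d[:,2:])
def proj(s,P):
    r=R.from_euler("xyz",s["attitude"],degrees=True).as_matrix().T
    q=(np.array(P,float).reshape(-1,3)-s["origin"])@r.T
    return cv2.projectPoints(q,np.zeros(3),np.zeros(3),s["camera_matrix"],np.array(s["dist"],float))[0].reshape(-1,2)
E
python3 - <<'E'
from h import *
t=cv2.imread("pics/top0.png"); s=cv2.imread("pics/scene0.png")
cv2.imwrite("pics/ct.png",cv2.resize(t[218:318,130:390],None,fx=3,fy=3,interpolation=cv2.INTER_CUBIC))
cv2.imwrite("pics/cs.png",cv2.resize(s[170:400,135:450],None,fx=2.5,fy=2.5,interpolation=cv2.INTER_CUBIC))
E
```

```text
(no output)
```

View pics/ct.png

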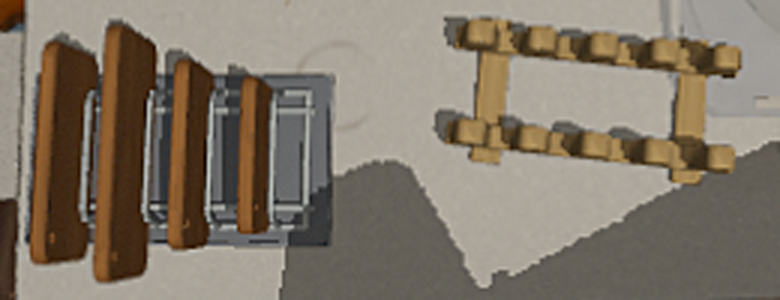

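View pics/cs.png

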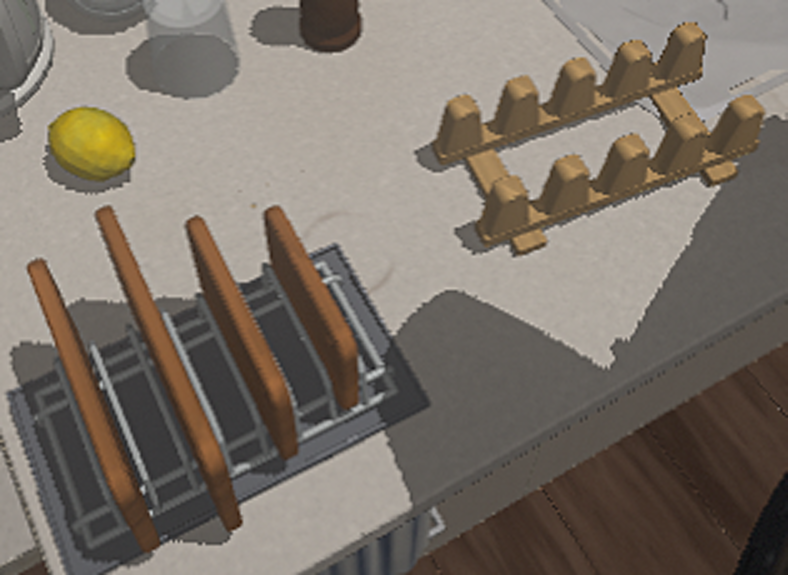

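Board order left to right is b, a, c, d. Next I'll look at both views of the stand at larger scale to pick the tooth tops, and segment the boards numerically.

Run:
```python
from h import *
S={n:snapshot(n) for n in("scene","top")}
import pickle; pickle.dump(S,open("S0.pkl","wb"))
t=S["top"]["frame"][:,:,::-1]; s=S["scene"]["frame"][:,:,::-1]
cv2.imwrite("pics/zt.png",cv2.resize(t[218:284,276:380],None,fx=7,fy=7,interpolation=cv2.INTER_CUBIC))
cv2.imwrite("pics/zs.png",cv2.resize(s[174:276,304:446],None,fx=5.5,fy=5.5,interpolation=cv2.INTER_CUBIC))
print(proj(S["top"],[S["top"]["origin"]*np.array([1,1,0])]))
hsv=cv2.cvtColor(t.copy(),cv2.COLOR_BGR2HSV)
for p in [(250,150),(250,171),(265,193),(270,213),(226,290),(250,156)]: print(p,hsv[p])
m=cv2.inRange(hsv,(5,130,50),(17,255,255)); m[:,:138]=0;m[:,250:]=0;m[:222]=0;m[315:]=0
n,l,st,c=cv2.connectedComponentsWithStats(m)
for i in range(1,n):
    if st[i,4]>60: print(st[i],c[i])
for r in (250,270,290):
    print(r,[tuple(map(int,x)) for x in hsv[r,142:222]])
```

```text
[[277.64171678 287.69401286]]
(250, 150) [ 13 169  65]
(250, 171) [ 14 179  67]
(265, 193) [ 12 165  62]
(270, 213) [ 15 170 144]
(226, 290) [ 19 123 160]
(250, 156) [ 13 186  67]
[ 161  227   21   85 1285] [170.45525292 269.59922179]
[ 140  232   22   74 1175] [149.44170213 269.3106383 ]
[186 238  15  63 734] [192.25340599 269.67711172]
[209 243  12  53 483] [213.7826087  269.85300207]
250 [(0, 25, 81), (14, 178, 126), (15, 172, 150), (15, 166, 146), (15, 168, 140), (14, 169, 113), (14, 185, 66), (13, 167, 61), (13, 169, 65), (14, 190, 63), (13, 177, 65), (13, 171, 67), (14, 175, 67), (14, 176, 68), (13, 186, 67), (13, 189, 70), (14, 216, 59), (70, 7, 114), (75, 5, 107), (12, 95, 70), (107, 19, 92), (9, 25, 71), (14, 166, 132), (15, 175, 144), (15, 164, 143), (15, 170, 138), (14, 171, 121), (14, 175, 73), (14, 157, 65), (14, 179, 67), (13, 164, 70), (14, 176, 71), (13, 163, 69), (17, 184, 65), (13, 166, 69), (15, 182, 66), (12, 193, 62), (19, 30, 67), (78, 10, 128), (16, 55, 79), (110, 8, 98), (110, 7, 103), (105, 10, 107), (98, 18, 56), (105, 43, 59), (13, 97, 71), (14, 175, 141), 
[... 2207 characters left out ...]
 183, 67), (14, 197, 62), (10, 81, 57), (72, 8, 150), (21, 17, 103), (10, 15, 51), (110, 15, 50), (110, 14, 53), (108, 12, 109), (100, 19, 118), (105, 8, 66), (14, 176, 136), (15, 169, 149), (15, 168, 143), (14, 166, 137), (13, 160, 115), (14, 170, 63), (15, 197, 62), (14, 165, 65), (14, 173, 65), (15, 189, 62), (13, 174, 63), (14, 246, 58), (14, 41, 68), (68, 6, 166), (80, 10, 74), (120, 22, 47), (120, 9, 116), (113, 9, 113), (105, 5, 112), (113, 9, 113), (110, 7, 112), (103, 20, 117), (8, 10, 102), (14, 185, 117), (15, 172, 141), (15, 171, 139), (15, 167, 148), (15, 169, 139), (13, 167, 55), (14, 185, 62), (16, 190, 63), (14, 172, 74), (13, 186, 70), (18, 36, 70), (48, 8, 160), (0, 4, 69)]
```

View pics/zt.png

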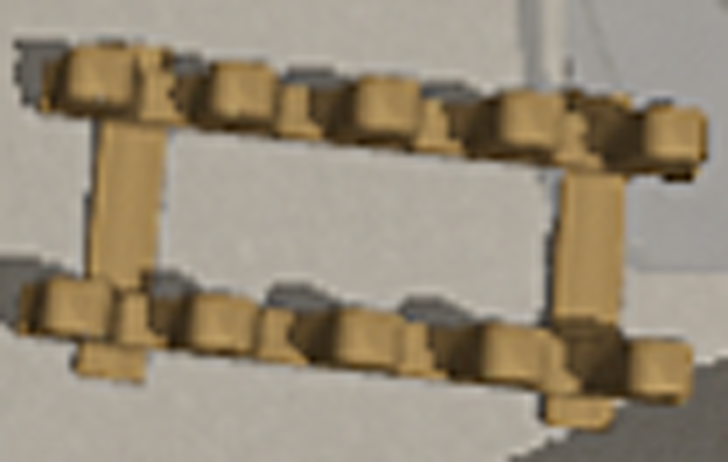

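View pics/zs.png

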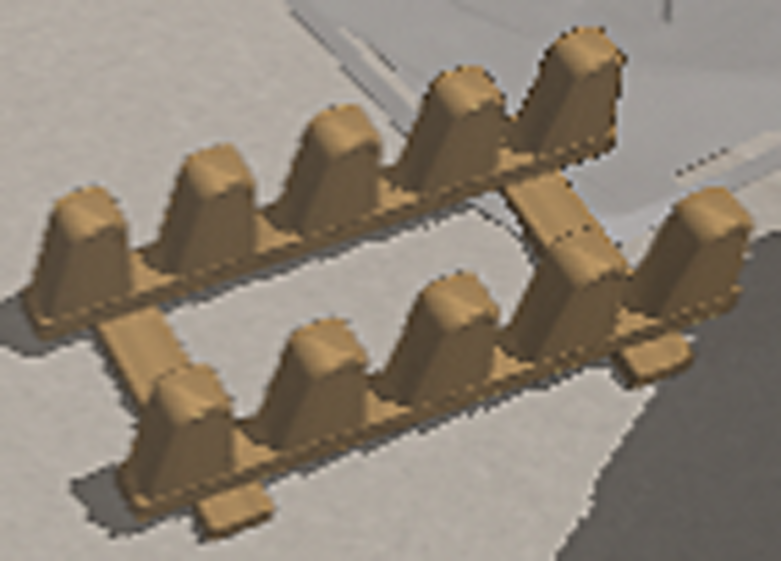

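```bash
cat > m.py <<'E'
from h import *
import pickle
S=pickle.load(open("S0.pkl","rb"))
def fit(A,B): # 2D rigid B=R A+t
    a,b=A.mean(0),B.mean(0); H=(A-a).T@(B-b); th=np.arctan2(H[0,1]-H[1,0],H[0,0]+H[1,1])
    Rm=np.array([[np.cos(th),-np.sin(th)],[np.sin(th),np.cos(th)]]); t=b-Rm@a
    return th,Rm,t,B-(A@Rm.T+t)
E
python3 - <<'E'
from m import *
tx=[(100,75),(246,92),(388,106),(530,122),(676,136),(80,306),(224,322),(370,338),(516,354),(662,371)]
sx=[(90,208),(218,165),(342,125),(467,87),(587,48),(192,388),(325,343),(461,295),(588,253),(715,210)]
A=np.array([(x,y) for y in(-42,42) for x in (104,52,0,-52,-104)])/1e3
for n,px,f,off in(("top",tx,7,(276,218)),("scene",sx,5.5,(304,174))):
    uv=(np.array(px)+.5)/f-.5+off
    P=onz(S[n],uv,.074)[:,:2]; th,Rm,t,e=fit(A,P); print(n,np.degrees(th),t*1e3,(e*1e3).round(1).tolist())
s=S["top"]; hsv=cv2.cvtColor(s["frame"],cv2.COLOR_RGB2HSV)
m=cv2.inRange(hsv,(9,130,95),(18,255,255)); m[:,:138]=0;m[:,250:]=0;m[:222]=0;m[318:]=0
n,l,st,c=cv2.connectedComponentsWithStats(m)
dims=dict(b=(175,122),a=(200,130),c=(150,114),d=(125,106))
I=sorted([i for i in range(1,n) if st[i,4]>100],key=lambda i:c[i][0])
for i,k in zip(I,dims):
    z=(dims[k][1]+22)/1e3
    ys,xs=np.nonzero(l==i)
    rows=np.unique(ys); cx=np.array([xs[ys==r].mean() for r in rows]); w=np.array([(ys*0+1)[ys==r].sum() for r in rows])
    g=(rows>rows[0]+5)&(rows<rows[-1]-5); p=np.polyfit(rows[g],cx[g],1)
    e=np.array([rows[0]-.5,rows[-1]+.5]); P=onz(s,np.c_[np.polyval(p,e),e],z)
    d=P[1]-P[0]; print(k,st[i],w[g].mean(),"mid",P.mean(0).round(4),"len",np.linalg.norm(d).round(4),"dir",np.degrees(np.arctan2(d[1],d[0])).round(2),P.round(4).tolist())
E
```

```text
top 82.37815136198797 [489.76974875 -93.52489186] [[-0.3, -0.1], [-0.9, -0.7], [-0.4, 0.3], [-0.7, 1.3], [-0.2, 0.9], [0.7, -1.5], [0.7, -0.6], [0.6, -0.3], [0.5, 0.1], [0.1, 0.6]]
scene 82.21203954089971 [490.6648187  -93.23596305] [[-0.5, -1.0], [0.3, -0.7], [0.4, 0.5], [-0.5, 0.9], [-0.3, 1.5], [0.1, -1.0], [0.1, 0.4], [0.4, -1.2], [0.1, 0.3], [-0.0, 0.4]]
b [140 233   9  73 349] 4.836065573770492 mid [0.4491 0.3477 0.144 ] len 0.1682 dir 178.32 [[0.5332, 0.3452, 0.144], [0.3651, 0.3502, 0.144]]
a [161 227   9  85 394] 4.712328767123288 mid [0.4482 0.2957 0.152 ] len 0.1937 dir 178.45 [[0.545, 0.2931, 0.152], [0.3514, 0.2983, 0.152]]
c [186 239   7  62 299] 4.86 mid [0.4459 0.2441 0.136 ] len 0.1432 dir 178.15 [[0.5175, 0.2418, 0.136], [0.3743, 0.2464, 0.136]]
d [209 244   7  52 249] 4.85 mid [0.4449 0.1918 0.128 ] len 0.1209 dir 178.22 [[0.5053, 0.1899, 0.128], [0.3845, 0.1936, 0.128]]
```

Both views of the stand agree within 1 mm: centre (0.490, -0.093), x-axis yaw 82.3°. The board spacing is 52.0 mm and the lengths differ by the expected 25 mm, which confirms b, a, c, d. Now the first approach.

```bash
cat > plan.py <<'E'
import sys
from h import *
def plan(x,y,z,yaw):
    o=get_obs(); r0=R.from_euler("xyz",o["orientation"],degrees=True); r1=R.from_euler("xyz",[180,0,yaw],degrees=True)
    d=r0.inv().apply(np.array([x,y,z])-o["tool_pos"])*100; rv=(r0.inv()*r1).as_rotvec(degrees=True)
    print("shift cm",d.round(2).tolist(),"rot",rv.round(2).tolist(),"t",round(o["clock"],2),"pos",o["tool_pos"].round(4).tolist(),"F",o["force"].round(1).tolist())
if __name__=="__main__": plan(*map(float,sys.argv[1:]))
E
python3 plan.py 0.5 -0.25 0.30 178.3
```

```text
shift cm [-42.89, 31.62, -7.38] rot [0.06, -0.02, 15.04] t 0.2 pos [0.1556, -0.6565, 0.226] F [-0.0, 0.7, -1.1]
```

play_rows:
  commands:
    - [[-3,2,-4,0,0,3,0.34],[-7,5,-7.4,0,0,6,0.34],[-11,8,-7.4,0,0,9,0.34],[-14,10.5,-7.4,0,0,12,0.34],[-17.5,13,-7.4,0,0,15,0.34],[-21,15.5,-7.4,0,0,15,0.34],[-24,18,-7.4,0,0,15,0.34],[-28,20.5,-7.4,0,0,15,0.34],[-31,23,-7.4,0,0,15,0.34],[-34.5,25.5,-7.4,0,0,15,0.34],[-38,28,-7.4,0,0,15,0.34],[-41,30.3,-7.4,0,0,15,0.34],[-42.9,31.6,-7.4,0,0,15,0.34],[-42.9,31.6,-7.4,0,0,15,0.34],[-42.9,31.6,-7.4,0,0,15,0.34]]

```text
clock: 1.45
tool_pos: [0.5023, -0.2476, 0.3]
orientation: [180.0, -0.0, 178.6]
force: [0.6, 0.0, -0.4]
opening: 0.0298
gripper_force: 0.0
```

```bash
python3 plan.py 0.448 0.296 0.20 178.3
```

```text
shift cm [6.79, 54.2, 10.03] rot [0.03, -0.02, 0.25] t 1.45 pos [0.5023, -0.2476, 0.3] F [0.6, 0.0, -0.4]
```

play_rows:
  commands:
    - [[0.5,3.5,0,0,0,0.2,0.34],[1,7.5,0,0,0,0.2,0.34],[1.5,11.5,0,0,0,0.2,0.34],[2,15.5,0,0,0,0.2,0.34],[2.5,19.5,0,0,0,0.2,0.34],[3,23.5,0,0,0,0.2,0.34],[3.5,27.5,0,0,0,0.2,0.34],[4,31.5,0,0,0,0.2,0.34],[4.5,35.5,0,0,0,0.2,0.34],[5,39.5,0,0,0,0.2,0.34],[5.5,43,2,0,0,0.2,0.34],[6,47,4,0,0,0.2,0.34],[6.5,50.5,6,0,0,0.2,0.34],[6.8,53,8,0,0,0.2,0.34],[6.8,54.2,10,0,0,0.2,0.34],[6.8,54.2,10,0,0,0.2,0.34],[6.8,54.2,10,0,0,0.2,0.34],[6.8,54.2,10,0,0,0.2,0.34]]

```text
clock: 2.95
tool_pos: [0.4484, 0.2928, 0.2013]
orientation: [-180.0, 0.0, 178.1]
force: [-0.2, -0.2, 0.2]
opening: 0.0296
gripper_force: 0.0
```

```bash
python3 plan.py 0.448 0.2957 0.126 178.3
python3 - <<'E'
from h import *
s=snapshot("scene"); cv2.imwrite("pics/p1.png",cv2.resize(s["frame"][150:420,80:400,::-1],None,fx=2,fy=2)); print(get_obs()["orientation"])
E
```

```text
shift cm [0.06, 0.29, 7.53] rot [-0.0, 0.03, -0.17] t 2.95 pos [0.4484, 0.2928, 0.2013] F [-0.2, -0.2, 0.2]
[1.79944568e+02 6.55237079e-02 1.78097527e+02]
```

View pics/p1.png

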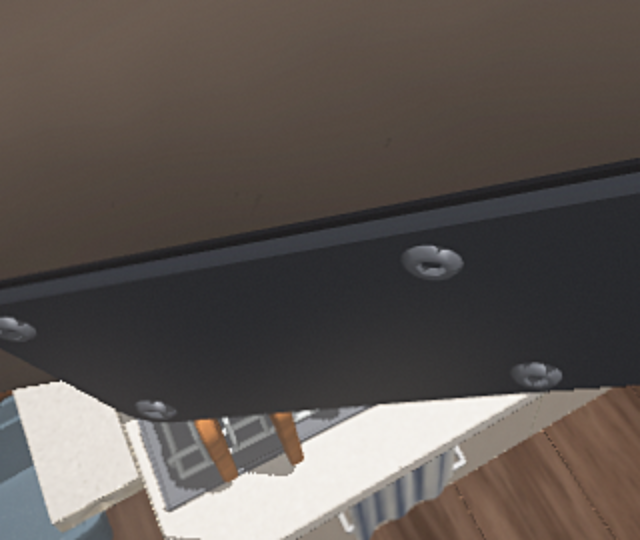

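The arm blocks the scene camera: only two board ends show, around (215,450) and (290,440). I'll rely on the measured numbers and descend.

play_rows:
  commands:
    - [[0,0.2,1.5,0,0,0,0.34],[0,0.2,3,0,0,0,0.34],[0,0.2,4.5,0,0,0,0.34],[0,0.2,6,0,0,0,0.34],[0,0.2,7,0,0,0,0.34],[0,0.2,7.5,0,0,0,0.34],[0,0.2,7.5,0,0,0,0.34],[0,0.2,7.5,0,0,0,0.34]]

```text
clock: 3.67
tool_pos: [0.4486, 0.2954, 0.1264]
orientation: [180.0, 0.0, 178.1]
force: [0.0, 0.9, -0.3]
opening: 0.0297
gripper_force: 0.0
```

```bash
python3 plan.py 0.448 0.2957 0.126 178.3
python3 - <<'E'
from h import *
s=snapshot("top"); cv2.imwrite("pics/p2.png",cv2.resize(s["frame"][200:330,120:300,::-1],None,fx=4,fy=4,interpolation=cv2.INTER_CUBIC))
E
```

```text
shift cm [0.06, 0.02, 0.04] rot [0.04, 0.05, -0.18] t 3.67 pos [0.4486, 0.2954, 0.1264] F [0.0, 0.9, -0.3]
```

View pics/p2.png

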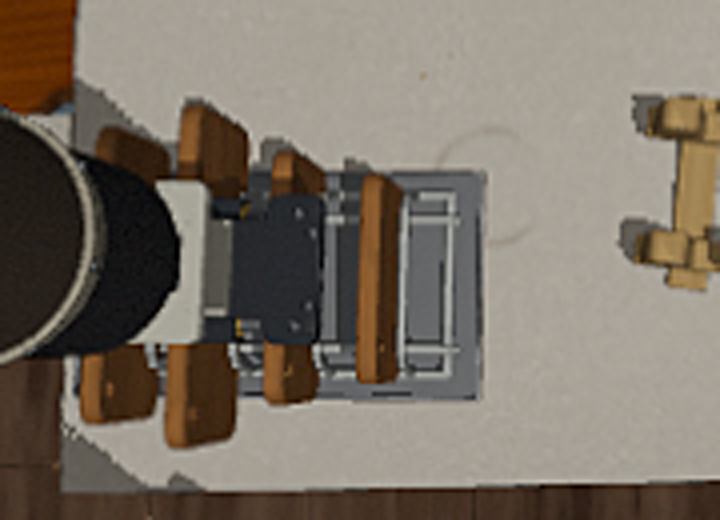

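The gripper straddles board a (crop col ~205, rows 100–445) and the neighbouring boards are undisturbed. Close and lift a little.

play_rows:
  commands:
    - [[0,0,0,0,0,0,0],[0,0,0,0,0,0,0],[0,0,0,0,0,0,0],[0,0,0,0,0,0,0],[0,0,0,0,0,0,0],[0,0,0,0,0,0,0],[0,0,-0.5,0,0,0,0],[0,0,-1.5,0,0,0,0],[0,0,-3,0,0,0,0],[0,0,-4.5,0,0,0,0],[0,0,-6,0,0,0,0],[0,0,-8,0,0,0,0],[0,0,-10,0,0,0,0],[0,0,-12,0,0,0,0],[0,0,-14,0,0,0,0],[0,0,-16,0,0,0,0],[0,0,-17,0,0,0,0],[0,0,-17,0,0,0,0]]

```text
clock: 5.22
tool_pos: [0.4487, 0.296, 0.2983]
orientation: [179.8, 0.2, 178.1]
force: [-0.8, 0.0, -2.5]
opening: 0.0117
gripper_force: 30.0
```

```bash
python3 - <<'E'
from m import *
c,t=np.array([.4902,-.0934]),np.radians(82.3)
for k,x in dict(a=78,b=26,c=-26,d=-78).items(): print(k,c+x/1e3*np.array([np.cos(t),np.sin(t)]))
E
python3 plan.py 0.5006 -0.0161 0.295 172.3
```

```text
a [ 0.50065092 -0.01610331]
b [ 0.49368364 -0.06763444]
c [ 0.48671636 -0.11916556]
d [ 0.47974908 -0.17069669]
shift cm [-6.2, -31.03, 0.25] rot [0.19, 0.15, 5.84] t 5.22 pos [0.4487, 0.296, 0.2983] F [-0.8, 0.0, -2.5]
```

play_rows:
  commands:
    - [[-0.2,-1,0,0,0,0.2,0],[-0.5,-2.5,0,0,0,0.5,0],[-0.9,-4.5,0,0,0,0.9,0],[-1.3,-6.5,0,0,0,1.3,0],[-1.7,-8.5,0,0,0,1.7,0],[-2.1,-10.5,0,0,0,2.1,0],[-2.6,-13,0,0,0,2.6,0],[-3.1,-15.5,0,0,0,3.1,0],[-3.6,-18,0,0,0,3.6,0],[-4.1,-20.5,0.2,0,0,4.1,0],[-4.6,-23,0.2,0,0,4.6,0],[-5,-25,0.2,0,0,5,0],[-5.4,-27,0.2,0,0,5.3,0],[-5.8,-29,0.2,0,0,5.6,0],[-6,-30,0.2,0.2,0.1,5.8,0],[-6.1,-30.7,0.2,0.2,0.1,5.8,0],[-6.2,-31,0.2,0.2,0.1,5.8,0],[-6.2,-31,0.2,0.2,0.1,5.8,0],[-6.2,-31,0.2,0.2,0.1,5.8,0]]

```text
clock: 6.8
tool_pos: [0.4998, -0.0162, 0.2933]
orientation: [-179.8, -0.1, 172.3]
force: [0.5, -0.7, -2.8]
opening: 0.0119
gripper_force: 30.0
```

```bash
python3 plan.py 0.5006 -0.0161 0.19 172.3
```

```text
shift cm [-0.1, 0.05, 10.33] rot [-0.2, -0.11, 0.04] t 6.8 pos [0.4998, -0.0162, 0.2933] F [0.5, -0.7, -2.8]
```

play_rows:
  commands:
    - [[-0.1,0,1,0,0,0,0],[-0.1,0,2.5,0,0,0,0],[-0.1,0,4,0,0,0,0],[-0.1,0,5.5,0,0,0,0],[-0.1,0,7,0,0,0,0],[-0.1,0,8.5,0,0,0,0],[-0.1,0,9.5,0,0,0,0],[-0.1,0,10.3,0,0,0,0],[-0.1,0,10.3,0,0,0,0],[-0.1,0,10.3,0,0,0,0]]

```text
clock: 7.63
tool_pos: [0.5008, -0.0167, 0.1905]
orientation: [-179.8, -0.1, 172.4]
force: [0.3, -0.2, -2.5]
opening: 0.0118
gripper_force: 30.0
```

```bash
python3 plan.py 0.5006 -0.0161 0.129 172.3
python3 - <<'E'
from h import *
a=snapshot("scene")["frame"][140:300,230:470,::-1]
b=snapshot("top")["frame"][200:300,230:390,::-1]
cv2.imwrite("pics/p3.png",np.hstack([cv2.resize(a,(400,267)),cv2.resize(b,(400,267))]).repeat(1,0))
E
```

```text
shift cm [0.01, 0.08, 6.15] rot [-0.23, -0.11, 0.07] t 7.63 pos [0.5008, -0.0167, 0.1905] F [0.3, -0.2, -2.5]
```

View pics/p3.png

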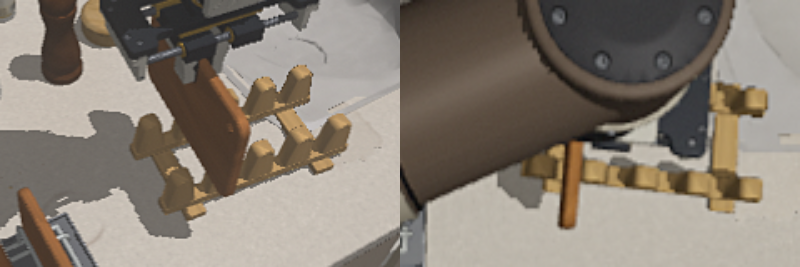

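Board a (left half, (150–245, 20–195)) hangs over the leftmost slot, between the first two teeth of both rails. I'll lower it gently.

play_rows:
  commands:
    - [[0,0.05,0.4,-0.2,-0.1,0,0],[0,0.05,0.8,-0.2,-0.1,0,0],[0,0.05,1.2,-0.2,-0.1,0,0],[0,0.05,1.6,-0.2,-0.1,0,0],[0,0.05,2,-0.2,-0.1,0,0],[0,0.05,2.4,-0.2,-0.1,0,0],[0,0.05,2.8,-0.2,-0.1,0,0],[0,0.05,3.2,-0.2,-0.1,0,0],[0,0.05,3.6,-0.2,-0.1,0,0],[0,0.05,4,-0.2,-0.1,0,0],[0,0.05,4.3,-0.2,-0.1,0,0],[0,0.05,4.6,-0.2,-0.1,0,0],[0,0.05,4.9,-0.2,-0.1,0,0],[0,0.05,5.1,-0.2,-0.1,0,0],[0,0.05,5.3,-0.2,-0.1,0,0],[0,0.05,5.5,-0.2,-0.1,0,0],[0,0.05,5.65,-0.2,-0.1,0,0],[0,0.05,5.8,-0.2,-0.1,0,0],[0,0.05,5.9,-0.2,-0.1,0,0],[0,0.05,5.9,-0.2,-0.1,0,0]]

```text
clock: 9.4
tool_pos: [0.5006, -0.0166, 0.1314]
orientation: [-180.0, -0.0, 172.3]
force: [-0.3, 0.2, -2.9]
opening: 0.0116
gripper_force: 30.0
```

```bash
python3 plan.py 0.5006 -0.0161 0.128 172.3
```

```text
shift cm [0.0, 0.05, 0.34] rot [-0.01, -0.0, 0.04] t 9.4 pos [0.5006, -0.0166, 0.1314] F [-0.3, 0.2, -2.9]
```

Free fit, no contact. Creep down until touch.

play_rows:
  commands:
    - [[0,0,0.1,0,0,0,0],[0,0,0.15,0,0,0,0],[0,0,0.2,0,0,0,0],[0,0,0.25,0,0,0,0],[0,0,0.3,0,0,0,0],[0,0,0.35,0,0,0,0],[0,0,0.35,0,0,0,0]]

```text
clock: 9.98
tool_pos: [0.5007, -0.0166, 0.1281]
orientation: [-180.0, 0.0, 172.3]
force: [0.7, 0.1, -2.5]
opening: 0.0119
gripper_force: 30.0
```

play_rows:
  commands:
    - [[0,0,0.05,0,0,0,0],[0,0,0.1,0,0,0,0],[0,0,0.12,0,0,0,0],[0,0,0.15,0,0,0,0],[0,0,0.15,0,0,0,0]]

```text
clock: 10.4
tool_pos: [0.5008, -0.0167, 0.1279]
orientation: [-180.0, 0.1, 172.4]
force: [-5.4, 0.4, 12.0]
opening: 0.0118
gripper_force: 30.0
```

Seated at TCP z 0.128, as predicted. Ease off, open, rise.

play_rows:
  commands:
    - [[0,0,-0.1,0,0,0,0],[0,0,-0.1,0,0,0,0],[0,0,-0.1,0,0,0,0.2],[0,0,-0.1,0,0,0,0.27],[0,0,-0.1,0,0,0,0.34],[0,0,-0.1,0,0,0,0.34],[0,0,-0.1,0,0,0,0.34],[0,0,-1,0,0,0,0.34],[0,0,-2,0,0,0,0.34],[0,0,-4,0,0,0,0.34],[0,0,-7,0,0,0,0.34],[0,0,-11,0,0,0,0.34],[0,0,-15,0,0,0,0.34],[0,0,-15,0,0,0,0.34]]

```text
clock: 11.57
tool_pos: [0.5043, -0.0167, 0.2863]
orientation: [179.8, 0.8, 172.4]
force: [1.0, 0.1, 0.8]
opening: 0.0299
gripper_force: 0.0
```

```bash
python3 plan.py 0.449 0.3475 0.20 178.3
```

```text
shift cm [10.42, 35.34, 8.6] rot [0.13, 0.77, -5.91] t 11.57 pos [0.5043, -0.0167, 0.2863] F [1.0, 0.1, 0.8]
```

play_rows:
  commands:
    - [[1,3.5,0,0,0,-0.6,0.34],[2,7,0,0,0,-1.2,0.34],[3,10.5,0,0,0,-1.8,0.34],[4,14,0,0,0,-2.4,0.34],[5,17.5,0,0,0,-3,0.34],[6,21,0,0,0,-3.6,0.34],[7,24.5,0,0,0,-4.2,0.34],[8,28,0,0,0,-4.8,0.34],[9,31.5,2,0,0,-5.4,0.34],[9.6,34,4,0,0,-5.9,0.34],[9.9,35.2,6,0,0,-5.9,0.34],[9.9,35.4,7.5,0,0,-5.9,0.34],[9.9,35.4,7.7,0,0,-5.9,0.34],[9.9,35.4,7.7,0,0,-5.9,0.34],[9.9,35.4,7.7,0,0,-5.9,0.34],[9.9,35.4,7.7,0,0,-5.9,0.34]]

```text
clock: 12.9
tool_pos: [0.4505, 0.3475, 0.2014]
orientation: [179.9, 0.1, 178.2]
force: [0.7, 0.7, 0.6]
opening: 0.03
gripper_force: 0.0
```

```bash
python3 plan.py 0.449 0.3475 0.118 178.3
python3 - <<'E'
from h import *
a=snapshot("scene")["frame"][140:300,230:470,::-1]
b=snapshot("top")["frame"][200:300,230:390,::-1]
cv2.imwrite("pics/p4.png",np.hstack([cv2.resize(a,(400,267)),cv2.resize(b,(400,267))]))
E
```

```text
shift cm [0.16, -0.02, 8.34] rot [0.11, 0.11, -0.09] t 12.9 pos [0.4505, 0.3475, 0.2014] F [0.7, 0.7, 0.6]
```

View pics/p4.png

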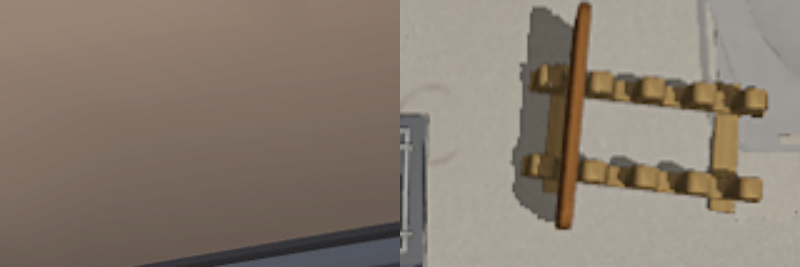

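Board a stands upright in the leftmost slot (top view, cols 558–590, rows 3–228). Now board b.

play_rows:
  commands:
    - [[0.1,0,1.5,0,0,0,0.34],[0.1,0,3,0,0,0,0.34],[0.1,0,4.5,0,0,0,0.34],[0.1,0,6,0,0,0,0.34],[0.1,0,7.5,0,0,0,0.34],[0.1,0,8.3,0,0,0,0.34],[0.1,0,8.3,0,0,0,0.34],[0.1,0,8.3,0,0,0,0.34],[0.1,0,8.3,0,0,0,0],[0.1,0,8.3,0,0,0,0],[0.1,0,8.3,0,0,0,0],[0.1,0,8.3,0,0,0,0],[0.1,0,8.3,0,0,0,0],[0.1,0,8.3,0,0,0,0],[0.1,0,7.8,0,0,0,0],[0.1,0,6.5,0,0,0,0],[0.1,0,5,0,0,0,0],[0.1,0,3.5,0,0,0,0],[0.1,0,3.5,0,0,0,0],[0.1,0,3.5,0,0,0,0]]

```text
clock: 14.67
tool_pos: [0.4487, 0.3477, 0.1648]
orientation: [179.9, 0.0, 178.2]
force: [-0.7, 0.7, -2.0]
opening: 0.0121
gripper_force: 30.0
```

```bash
python3 plan.py 0.4937 -0.0676 0.295 172.3
python3 - <<'E'
from m import *
# centring of a in the stand, from the end pixels of its top edge in 'top'
s=snapshot("top"); pickle.dump(s,open("S1.pkl","wb")); hsv=cv2.cvtColor(s["frame"],cv2.COLOR_RGB2HSV)
m=cv2.inRange(hsv,(9,150,60),(17,255,255)); m[:,:280]=0;m[:,320:]=0;m[:190]=0;m[300:]=0
n,l,st,c=cv2.connectedComponentsWithStats(m); i=1+st[1:,4].argmax(); print(st[i])
ys,xs=np.nonzero(l==i); rows=np.unique(ys); L=np.array([xs[ys==r].mean() for r in rows]); g=slice(5,-5)
p=np.polyfit(rows[g],L[g],1); e=np.array([rows[0]-.5,rows[-1]+.5]); P=onz(s,np.c_[np.polyval(p,e),e],.154); d=P[0]-P[1]
print(P,P.mean(0),np.linalg.norm(d),np.degrees(np.arctan2(*d[1::-1])))
E
```

```text
shift cm [-5.79, -41.36, -13.06] rot [0.07, 0.02, 5.93] t 14.67 pos [0.4487, 0.3477, 0.1648] F [-0.7, 0.7, -2.0]
[294 201  12  85 399]
[[ 0.59806491 -0.02734692  0.154     ]
 [ 0.40278791 -0.00155146  0.154     ]] [ 0.50042641 -0.01444919  0.154     ] 0.19697337338521295 -7.525017575569587
```

a is centred within about 1 mm. Lift b and carry it over.

play_rows:
  commands:
    - [[0,0,-2,0,0,0,0],[0,0,-4.5,0,0,0,0],[0,0,-7,0,0,0,0],[0,0,-9.5,0,0,0,0],[0,0,-12,0,0,0,0],[-0.2,-1,-13,0,0,0.2,0],[-0.5,-3,-13,0,0,0.5,0],[-0.8,-6,-13,0,0,0.9,0],[-1.3,-9,-13,0,0,1.3,0],[-1.7,-12,-13,0,0,1.7,0],[-2.1,-15,-13,0,0,2.1,0],[-2.5,-18,-13,0,0,2.6,0],[-2.9,-21,-13,0,0,3,0],[-3.4,-24,-13,0,0,3.5,0],[-3.8,-27,-13,0,0,4,0],[-4.2,-30,-13,0,0,4.5,0],[-4.6,-33,-13,0,0,5,0],[-5,-35.5,-13,0,0,5.4,0],[-5.3,-37.5,-13,0,0,5.7,0],[-5.5,-39,-13,0,0,5.9,0]]

```text
clock: 16.38
tool_pos: [0.4906, -0.0462, 0.2928]
orientation: [-180.0, -0.1, 172.2]
force: [-0.0, 1.5, -2.0]
opening: 0.0117
gripper_force: 30.0
```

play_rows:
  commands:
    - [[-0.2,-1,0,0,0,0,0],[-0.3,-1.9,0,0,0,0,0],[-0.3,-2.4,0,0,0,0,0],[-0.3,-2.4,0,0,0,0,0],[-0.3,-2.4,0,0,0,0,0]]

```text
clock: 16.8
tool_pos: [0.4913, -0.068, 0.2943]
orientation: [180.0, -0.0, 172.3]
force: [1.1, 0.5, -2.4]
opening: 0.0114
gripper_force: 30.0
```

```bash
python3 plan.py 0.4937 -0.0676 0.182 172.3
```

```text
shift cm [-0.23, 0.07, 11.23] rot [0.0, -0.01, 0.03] t 16.8 pos [0.4913, -0.068, 0.2943] F [1.1, 0.5, -2.4]
```

play_rows:
  commands:
    - [[-0.2,0.05,1,0,0,0,0],[-0.2,0.05,2.5,0,0,0,0],[-0.2,0.05,4,0,0,0,0],[-0.2,0.05,5.5,0,0,0,0],[-0.2,0.05,7,0,0,0,0],[-0.2,0.05,8.5,0,0,0,0],[-0.2,0.05,10,0,0,0,0],[-0.2,0.05,11.2,0,0,0,0],[-0.2,0.05,11.2,0,0,0,0],[-0.2,0.05,11.2,0,0,0,0]]

```text
clock: 17.63
tool_pos: [0.4932, -0.0676, 0.1819]
orientation: [-180.0, -0.1, 172.4]
force: [-0.2, -0.2, -2.1]
opening: 0.012
gripper_force: 30.0
```

```bash
python3 plan.py 0.4937 -0.0676 0.120 172.3
```

```text
shift cm [-0.06, 0.01, 6.19] rot [-0.04, -0.08, 0.09] t 17.63 pos [0.4932, -0.0676, 0.1819] F [-0.2, -0.2, -2.1]
```

play_rows:
  commands:
    - [[0,0,0.4,0,0,0,0],[0,0,0.8,0,0,0,0],[0,0,1.2,0,0,0,0],[0,0,1.6,0,0,0,0],[0,0,2,0,0,0,0],[0,0,2.4,0,0,0,0],[0,0,2.8,0,0,0,0],[0,0,3.2,0,0,0,0],[0,0,3.6,0,0,0,0],[0,0,4,0,0,0,0],[0,0,4.3,0,0,0,0],[0,0,4.6,0,0,0,0],[0,0,4.9,0,0,0,0],[0,0,5.1,0,0,0,0],[0,0,5.3,0,0,0,0],[0,0,5.5,0,0,0,0],[0,0,5.65,0,0,0,0],[0,0,5.8,0,0,0,0],[0,0,5.9,0,0,0,0],[0,0,5.9,0,0,0,0]]

```text
clock: 19.3
tool_pos: [0.4935, -0.068, 0.1234]
orientation: [-180.0, -0.0, 172.3]
force: [-0.6, 0.4, -2.6]
opening: 0.0118
gripper_force: 30.0
```

play_rows:
  commands:
    - [[0,0,0.07,0,0,0,0],[0,0,0.13,0,0,0,0],[0,0,0.19,0,0,0,0],[0,0,0.25,0,0,0,0],[0,0,0.3,0,0,0,0],[0,0,0.3,0,0,0,0]]

```text
clock: 19.8
tool_pos: [0.4935, -0.068, 0.1205]
orientation: [-180.0, 0.0, 172.3]
force: [-0.2, 0.2, -1.4]
opening: 0.0121
gripper_force: 30.0
```

play_rows:
  commands:
    - [[0,0,0.05,0,0,0,0],[0,0,0.1,0,0,0,0],[0,0,0.13,0,0,0,0],[0,0,0.15,0,0,0,0],[0,0,0.15,0,0,0,0]]

```text
clock: 20.22
tool_pos: [0.4936, -0.068, 0.1193]
orientation: [-180.0, 0.0, 172.3]
force: [-1.7, -1.0, 1.9]
opening: 0.0121
gripper_force: 30.0
```

play_rows:
  commands:
    - [[0,0,0.04,0,0,0,0],[0,0,0.08,0,0,0,0],[0,0,0.08,0,0,0,0]]

```text
clock: 20.47
tool_pos: [0.4936, -0.0681, 0.1193]
orientation: [-180.0, 0.0, 172.4]
force: [-6.0, 0.4, 10.7]
opening: 0.012
gripper_force: 30.0
```

Seated. Release and rise, then move over c.

play_rows:
  commands:
    - [[0,0,-0.1,0,0,0,0],[0,0,-0.1,0,0,0,0],[0,0,-0.1,0,0,0,0.2],[0,0,-0.1,0,0,0,0.27],[0,0,-0.1,0,0,0,0.34],[0,0,-0.1,0,0,0,0.34],[0,0,-0.1,0,0,0,0.34],[0,0,-1,0,0,0,0.34],[0,0,-2,0,0,0,0.34],[0,0,-4,0,0,0,0.34],[0,0,-7,0,0,0,0.34],[0,0,-11,0,0,0,0.34],[0,0,-14,0,0,0,0.34],[0,0,-14,0,0,0,0.34],[0,0,-14,0,0,0,0.34],[0,0,-14,0,0,0,0.34]]

```text
clock: 21.8
tool_pos: [0.4933, -0.0679, 0.2589]
orientation: [180.0, 0.1, 172.3]
force: [-0.1, 0.4, 1.0]
opening: 0.0299
gripper_force: 0.0
```

```bash
python3 plan.py 0.4465 0.2438 0.19 178.3
```

```text
shift cm [8.81, 30.27, 6.9] rot [0.03, 0.06, -5.97] t 21.8 pos [0.4933, -0.0679, 0.2589] F [-0.1, 0.4, 1.0]
```

play_rows:
  commands:
    - [[1,3.5,0,0,0,-0.7,0.34],[2,7,0,0,0,-1.4,0.34],[3,10.5,0,0,0,-2.1,0.34],[4,14,0,0,0,-2.8,0.34],[5,17.5,0,0,0,-3.5,0.34],[6.1,21,0,0,0,-4.2,0.34],[7.1,24.5,0,0,0,-4.9,0.34],[8,27.5,2,0,0,-5.6,0.34],[8.6,29.5,4,0,0,-6,0.34],[8.8,30.3,6,0,0,-6,0.34],[8.8,30.3,6.9,0,0,-6,0.34],[8.8,30.3,6.9,0,0,-6,0.34],[8.8,30.3,6.9,0,0,-6,0.34],[8.8,30.3,6.9,0,0,-6,0.34],[8.8,30.3,6.9,0,0,-6,0.34]]

```text
clock: 23.05
tool_pos: [0.4474, 0.2437, 0.1904]
orientation: [179.9, 0.1, 178.3]
force: [0.2, -1.2, -0.1]
opening: 0.0295
gripper_force: 0.0
```

```bash
python3 plan.py 0.4465 0.2438 0.11 178.3
```

```text
shift cm [0.1, -0.0, 8.04] rot [0.06, 0.08, -0.01] t 23.05 pos [0.4474, 0.2437, 0.1904] F [0.2, -1.2, -0.1]
```

play_rows:
  commands:
    - [[0.1,0,1.5,0,0,0,0.34],[0.1,0,3,0,0,0,0.34],[0.1,0,4.5,0,0,0,0.34],[0.1,0,6,0,0,0,0.34],[0.1,0,7.3,0,0,0,0.34],[0.1,0,8,0,0,0,0.34],[0.1,0,8,0,0,0,0.34],[0.1,0,8,0,0,0,0.34],[0.1,0,8,0,0,0,0],[0.1,0,8,0,0,0,0],[0.1,0,8,0,0,0,0],[0.1,0,8,0,0,0,0],[0.1,0,8,0,0,0,0],[0.1,0,8,0,0,0,0],[0.1,0,7.5,0,0,0,0],[0.1,0,6.2,0,0,0,0],[0.1,0,4.7,0,0,0,0],[0.1,0,3,0,0,0,0],[0.1,0,3,0,0,0,0],[0.1,0,3,0,0,0,0]]

```text
clock: 24.72
tool_pos: [0.4458, 0.2443, 0.1598]
orientation: [179.9, 0.1, 178.3]
force: [-0.6, -0.2, -1.4]
opening: 0.0117
gripper_force: 30.0
```

```bash
python3 plan.py 0.4867 -0.1194 0.29 172.3
```

```text
shift cm [-5.16, -36.22, -13.06] rot [0.07, 0.05, 6.03] t 24.72 pos [0.4458, 0.2443, 0.1598] F [-0.6, -0.2, -1.4]
```

play_rows:
  commands:
    - [[0,0,-2,0,0,0,0],[0,0,-4.5,0,0,0,0],[0,0,-7,0,0,0,0],[0,0,-9.5,0,0,0,0],[0,0,-12,0,0,0,0],[-0.2,-1,-13,0,0,0.2,0],[-0.4,-3,-13,0,0,0.5,0],[-0.8,-6,-13,0,0,1,0],[-1.2,-9,-13,0,0,1.5,0],[-1.7,-12,-13,0,0,2,0],[-2.1,-15,-13,0,0,2.5,0],[-2.6,-18,-13,0,0,3,0],[-3,-21,-13,0,0,3.5,0],[-3.4,-24,-13,0,0,4,0],[-3.9,-27,-13,0,0,4.5,0],[-4.3,-30,-13,0,0,5,0],[-4.7,-32.5,-13,0,0,5.5,0],[-5,-34.5,-13,0,0,6,0],[-5.2,-35.7,-13,0,0,6,0],[-5.2,-36.2,-13,0,0,6,0]]

```text
clock: 26.38
tool_pos: [0.4863, -0.1211, 0.2875]
orientation: [-180.0, -0.2, 172.2]
force: [0.3, 0.6, -1.4]
opening: 0.0116
gripper_force: 30.0
```

play_rows:
  commands:
    - [[0,0,0,0,0,0,0],[0,0,1,0,0,0,0],[0,0,2.5,0,0,0,0],[0,0,4,0,0,0,0],[0,0,5,0,0,0,0],[0,0,5,0,0,0,0],[0,0,5,0,0,0,0]]

```text
clock: 26.97
tool_pos: [0.4869, -0.1188, 0.2388]
orientation: [-180.0, -0.1, 172.4]
force: [-0.2, -0.1, -0.9]
opening: 0.0118
gripper_force: 30.0
```

```bash
python3 plan.py 0.4867 -0.1194 0.174 172.3
```

```text
shift cm [0.0, -0.06, 6.48] rot [-0.03, -0.06, 0.1] t 26.97 pos [0.4869, -0.1188, 0.2388] F [-0.2, -0.1, -0.9]
```

play_rows:
  commands:
    - [[0,-0.05,1.5,0,0,0,0],[0,-0.05,3,0,0,0,0],[0,-0.05,4.5,0,0,0,0],[0,-0.05,5.7,0,0,0,0],[0,-0.05,6.4,0,0,0,0],[0,-0.05,6.8,0,0,0,0],[0,-0.05,7.2,0,0,0,0],[0,-0.05,7.6,0,0,0,0],[0,-0.05,8,0,0,0,0],[0,-0.05,8.4,0,0,0,0],[0,-0.05,8.8,0,0,0,0],[0,-0.05,9.2,0,0,0,0],[0,-0.05,9.6,0,0,0,0],[0,-0.05,10,0,0,0,0],[0,-0.05,10.4,0,0,0,0],[0,-0.05,10.8,0,0,0,0],[0,-0.05,11.2,0,0,0,0],[0,-0.05,11.6,0,0,0,0],[0,-0.05,11.9,0,0,0,0],[0,-0.05,12.1,0,0,0,0]]

```text
clock: 28.63
tool_pos: [0.487, -0.1198, 0.1178]
orientation: [-180.0, -0.0, 172.3]
force: [-0.6, -0.2, -0.7]
opening: 0.0118
gripper_force: 30.0
```

play_rows:
  commands:
    - [[0,0,0.1,0,0,0,0],[0,0,0.2,0,0,0,0],[0,0,0.3,0,0,0,0],[0,0,0.35,0,0,0,0],[0,0,0.4,0,0,0,0],[0,0,0.4,0,0,0,0]]

```text
clock: 29.13
tool_pos: [0.4872, -0.1198, 0.1143]
orientation: [-180.0, 0.0, 172.3]
force: [-0.8, -0.3, -1.6]
opening: 0.0119
gripper_force: 30.0
```

play_rows:
  commands:
    - [[0,0,0.05,0,0,0,0],[0,0,0.1,0,0,0,0],[0,0,0.15,0,0,0,0],[0,0,0.2,0,0,0,0],[0,0,0.25,0,0,0,0],[0,0,0.25,0,0,0,0]]

```text
clock: 29.63
tool_pos: [0.4872, -0.1198, 0.1119]
orientation: [-180.0, 0.0, 172.3]
force: [-1.5, 0.2, 1.4]
opening: 0.0119
gripper_force: 30.0
```

play_rows:
  commands:
    - [[0,0,0.05,0,0,0,0],[0,0,0.08,0,0,0,0],[0,0,0.08,0,0,0,0]]

```text
clock: 29.88
tool_pos: [0.4871, -0.1199, 0.1119]
orientation: [-180.0, 0.0, 172.4]
force: [-4.7, 1.5, 9.3]
opening: 0.0117
gripper_force: 30.0
```

play_rows:
  commands:
    - [[0,0,-0.1,0,0,0,0],[0,0,-0.1,0,0,0,0],[0,0,-0.1,0,0,0,0.2],[0,0,-0.1,0,0,0,0.27],[0,0,-0.1,0,0,0,0.34],[0,0,-0.1,0,0,0,0.34],[0,0,-0.1,0,0,0,0.34],[0,0,-1,0,0,0,0.34],[0,0,-2,0,0,0,0.34],[0,0,-4,0,0,0,0.34],[0,0,-7,0,0,0,0.34],[0,0,-11,0,0,0,0.34],[0,0,-15,0,0,0,0.34],[0,0,-15,0,0,0,0.34],[0,0,-15,0,0,0,0.34],[0,0,-15,0,0,0,0.34]]

```text
clock: 31.22
tool_pos: [0.4869, -0.1197, 0.2618]
orientation: [180.0, 0.1, 172.3]
force: [-0.4, 0.7, -0.9]
opening: 0.0299
gripper_force: 0.0
```

```bash
python3 plan.py 0.445 0.1917 0.18 178.3
```

```text
shift cm [8.32, 30.3, 8.19] rot [0.03, 0.09, -5.97] t 31.22 pos [0.4869, -0.1197, 0.2618] F [-0.4, 0.7, -0.9]
```

play_rows:
  commands:
    - [[1,3.5,0,0,0,-0.7,0.34],[2,7,0,0,0,-1.4,0.34],[2.9,10.5,0,0,0,-2.1,0.34],[3.9,14,0,0,0,-2.8,0.34],[4.8,17.5,0,0,0,-3.5,0.34],[5.8,21,0,0,0,-4.2,0.34],[6.7,24.5,0,0,0,-4.9,0.34],[7.6,27.5,2,0,0,-5.6,0.34],[8.1,29.5,4,0,0,-6,0.34],[8.3,30.3,6,0,0,-6,0.34],[8.3,30.3,8.2,0,0,-6,0.34],[8.3,30.3,8.2,0,0,-6,0.34],[8.3,30.3,8.2,0,0,-6,0.34],[8.3,30.3,8.2,0,0,-6,0.34],[8.3,30.3,8.2,0,0,-6,0.34]]

```text
clock: 32.47
tool_pos: [0.446, 0.1916, 0.1802]
orientation: [180.0, 0.1, 178.3]
force: [-0.6, 0.2, -0.0]
opening: 0.0298
gripper_force: 0.0
```

```bash
python3 plan.py 0.445 0.1917 0.102 178.3
```

```text
shift cm [0.11, -0.0, 7.82] rot [0.05, 0.09, 0.01] t 32.47 pos [0.446, 0.1916, 0.1802] F [-0.6, 0.2, -0.0]
```

play_rows:
  commands:
    - [[0.1,0,1.5,0,0,0,0.34],[0.1,0,3,0,0,0,0.34],[0.1,0,4.5,0,0,0,0.34],[0.1,0,6,0,0,0,0.34],[0.1,0,7.2,0,0,0,0.34],[0.1,0,7.8,0,0,0,0.34],[0.1,0,7.8,0,0,0,0.34],[0.1,0,7.8,0,0,0,0.34],[0.1,0,7.8,0,0,0,0],[0.1,0,7.8,0,0,0,0],[0.1,0,7.8,0,0,0,0],[0.1,0,7.8,0,0,0,0],[0.1,0,7.8,0,0,0,0],[0.1,0,7.8,0,0,0,0],[0.1,0,7.3,0,0,0,0],[0.1,0,6,0,0,0,0],[0.1,0,4.5,0,0,0,0],[0.1,0,3,0,0,0,0],[0.1,0,3,0,0,0,0],[0.1,0,3,0,0,0,0]]

```text
clock: 34.13
tool_pos: [0.4444, 0.1919, 0.1493]
orientation: [179.9, 0.1, 178.3]
force: [0.7, -0.2, -2.1]
opening: 0.0118
gripper_force: 30.0
```

```bash
python3 plan.py 0.4797 -0.171 0.28 172.3
```

```text
shift cm [-4.6, -36.15, -13.11] rot [0.07, 0.05, 6.03] t 34.13 pos [0.4444, 0.1919, 0.1493] F [0.7, -0.2, -2.1]
```

play_rows:
  commands:
    - [[0,0,-2,0,0,0,0],[0,0,-4.5,0,0,0,0],[0,0,-7,0,0,0,0],[0,0,-9.5,0,0,0,0],[0,0,-12,0,0,0,0],[-0.1,-1,-13.1,0,0,0.2,0],[-0.4,-3,-13.1,0,0,0.5,0],[-0.8,-6,-13.1,0,0,1,0],[-1.1,-9,-13.1,0,0,1.5,0],[-1.5,-12,-13.1,0,0,2,0],[-1.9,-15,-13.1,0,0,2.5,0],[-2.3,-18,-13.1,0,0,3,0],[-2.7,-21,-13.1,0,0,3.5,0],[-3.1,-24,-13.1,0,0,4,0],[-3.4,-27,-13.1,0,0,4.5,0],[-3.8,-30,-13.1,0,0,5,0],[-4.1,-32.5,-13.1,0,0,5.5,0],[-4.4,-34.5,-13.1,0,0,6,0],[-4.6,-35.7,-13.1,0,0,6,0],[-4.6,-36.2,-13.1,0,0,6,0]]

```text
clock: 35.8
tool_pos: [0.4789, -0.1734, 0.278]
orientation: [-180.0, -0.2, 172.2]
force: [0.4, -0.7, -1.6]
opening: 0.0116
gripper_force: 30.0
```

play_rows:
  commands:
    - [[0,0,0,0,0,0,0],[0,0,0,0,0,0,0],[0,0,1,0,0,0,0],[0,0,2.5,0,0,0,0],[0,0,4,0,0,0,0],[0,0,5,0,0,0,0],[0,0,5,0,0,0,0],[0,0,5,0,0,0,0]]

```text
clock: 36.47
tool_pos: [0.4795, -0.1712, 0.2296]
orientation: [-180.0, -0.1, 172.4]
force: [-0.0, -0.4, -0.5]
opening: 0.0118
gripper_force: 30.0
```

```bash
python3 plan.py 0.4797 -0.171 0.166 172.3
```

```text
shift cm [-0.02, 0.02, 6.36] rot [-0.02, -0.05, 0.09] t 36.47 pos [0.4795, -0.1712, 0.2296] F [-0.0, -0.4, -0.5]
```

play_rows:
  commands:
    - [[0,0,1.5,0,0,0,0],[0,0,3,0,0,0,0],[0,0,4.5,0,0,0,0],[0,0,5.7,0,0,0,0],[0,0,6.4,0,0,0,0],[0,0,6.8,0,0,0,0],[0,0,7.2,0,0,0,0],[0,0,7.6,0,0,0,0],[0,0,8,0,0,0,0],[0,0,8.4,0,0,0,0],[0,0,8.8,0,0,0,0],[0,0,9.2,0,0,0,0],[0,0,9.6,0,0,0,0],[0,0,10,0,0,0,0],[0,0,10.4,0,0,0,0],[0,0,10.8,0,0,0,0],[0,0,11.2,0,0,0,0],[0,0,11.6,0,0,0,0],[0,0,11.9,0,0,0,0],[0,0,12.1,0,0,0,0]]

```text
clock: 38.13
tool_pos: [0.4796, -0.1716, 0.1085]
orientation: [-180.0, -0.0, 172.3]
force: [0.6, 0.5, -1.0]
opening: 0.0117
gripper_force: 30.0
```

play_rows:
  commands:
    - [[0,0,0.1,0,0,0,0],[0,0,0.2,0,0,0,0],[0,0,0.25,0,0,0,0],[0,0,0.3,0,0,0,0],[0,0,0.35,0,0,0,0],[0,0,0.4,0,0,0,0],[0,0,0.4,0,0,0,0]]

```text
clock: 38.72
tool_pos: [0.4798, -0.1716, 0.105]
orientation: [-180.0, 0.0, 172.3]
force: [0.0, 0.8, -1.9]
opening: 0.0116
gripper_force: 30.0
```

play_rows:
  commands:
    - [[0,0,0.04,0,0,0,0],[0,0,0.08,0,0,0,0],[0,0,0.12,0,0,0,0],[0,0,0.16,0,0,0,0],[0,0,0.18,0,0,0,0],[0,0,0.18,0,0,0,0]]

```text
clock: 39.22
tool_pos: [0.4798, -0.1717, 0.1036]
orientation: [-180.0, 0.0, 172.3]
force: [-3.4, 0.4, 4.7]
opening: 0.0123
gripper_force: 30.0
```

play_rows:
  commands:
    - [[0,0,0,0,0,0,0],[0,0,0,0,0,0,0],[0,0,-0.1,0,0,0,0.2],[0,0,-0.1,0,0,0,0.27],[0,0,-0.1,0,0,0,0.34],[0,0,-0.1,0,0,0,0.34],[0,0,-0.1,0,0,0,0.34],[0,0,-1,0,0,0,0.34],[0,0,-2,0,0,0,0.34],[0,0,-4,0,0,0,0.34],[0,0,-7,0,0,0,0.34],[0,0,-11,0,0,0,0.34],[0,0,-15,0,0,0,0.34],[0,-3,-16,0,0,0,0.34],[1,-7,-16,0,0,0,0.34],[3,-11,-16,0,0,0,0.34],[5,-15,-16,0,0,0,0.34],[6,-19,-16,0,0,0,0.34],[7,-23,-16,0,0,0,0.34],[7,-24,-16,0,0,0,0.34]]

```text
clock: 40.88
tool_pos: [0.3761, -0.4036, 0.2647]
orientation: [-179.9, 0.1, 172.2]
force: [1.0, 0.5, 0.2]
opening: 0.0301
gripper_force: 0.0
```

Run:
```python
from h import *
a=snapshot("scene")["frame"][60:330,100:470,::-1]
b=snapshot("top")["frame"][120:320,190:400,::-1]
cv2.imwrite("pics/p5.png",np.hstack([cv2.resize(a,(400,292)),cv2.resize(b,(400,381))[:292+89][89:]]))
```

```text
(no output)
```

View pics/p5.png

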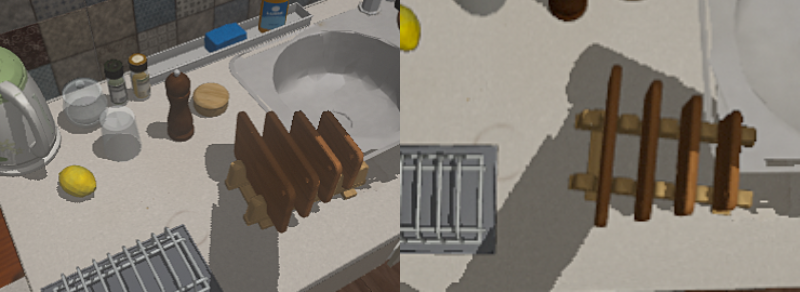

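The drainer is empty and all four boards stand in the stand, sizes falling from left to right (top view cols 600–740). Numeric check of upright and centring next.

Run:
```python
from m import *
s=snapshot("top"); hsv=cv2.cvtColor(s["frame"],cv2.COLOR_RGB2HSV)
m=cv2.inRange(hsv,(4,135,25),(16,255,255)); m[:,:285]=0;m[:,390:]=0;m[:180]=0;m[300:]=0
n,l,st,c=cv2.connectedComponentsWithStats(m)
for i in sorted([i for i in range(1,n) if st[i,4]>80],key=lambda i:st[i,0]): print(st[i])
C,t=np.array([.4902,-.0934]),np.radians(82.3); ex=np.array([np.cos(t),np.sin(t)]); ey=np.array([-ex[1],ex[0]])
for k,x,w,h in(("a",78,200,130),("b",26,175,122),("c",-26,150,114),("d",-78,125,106)):
    P=[[*(C+(x+sx*6)/1e3*ex+sy*w/2e3*ey),z] for sx in(1,-1) for sy in(-1,1) for z in(.024,.024+h/1e3)]
    q=proj(s,P); tt=proj(s,[P[1],P[3],P[5],P[7]]); r=int(q[:,1].mean())
    xs=np.nonzero(m[r])[0]
    # expected column range at row r: top-face left/right edges and bottom edges
    ed=[np.interp(r,q[j:j+3:2,1],q[j:j+3:2,0]) for j in(0,)] if 0 else [q[a,0]+(r-q[a,1])*(q[b,0]-q[a,0])/(q[b,1]-q[a,1]) for a,b in((0,2),(1,3),(4,6),(5,7))]
    print(k,"bbox exp",q.min(0).round(1),q.max(0).round(1),"row",r,"exp Lbot,Ltop,Rbot,Rtop",np.round(ed,1))
    print("  V",[(int(u),int(hsv[r,u,2]),int(hsv[r,u,0])) for u in range(int(min(ed))-3,int(max(ed))+5)])
```

```text
[292 201  14  85 516]
[313 209  14  74 602]
[334 217  15  63 630]
[354 225  16  53 625]
a bbox exp [291.3 199.5] [306.9 286.5] row 245 exp Lbot,Ltop,Rbot,Rtop [295.4 297.3 300.  302.5]
  V [(292, 95, 18), (293, 101, 18), (294, 103, 19), (295, 87, 18), (296, 41, 12), (297, 54, 14), (298, 78, 13), (299, 86, 14), (300, 83, 14), (301, 79, 14), (302, 79, 13), (303, 109, 26), (304, 105, 20), (305, 103, 19), (306, 103, 22)]
b bbox exp [311.9 207.7] [328.2 283.8] row 247 exp Lbot,Ltop,Rbot,Rtop [315.2 319.6 319.8 324.8]
  V [(312, 105, 21), (313, 105, 18), (314, 105, 18), (315, 86, 16), (316, 42, 10), (317, 48, 15), (318, 44, 11), (319, 52, 14), (320, 76, 13), (321, 85, 14), (322, 80, 14), (323, 73, 14), (324, 80, 13), (325, 101, 16), (326, 106, 22), (327, 105, 21), (328, 103, 19)]
c bbox exp [332.5 215.8] [349.2 281.2] row 250 exp Lbot,Ltop,Rbot,Rtop [335.  341.5 339.6 346.7]
  V [(331, 106, 23), (332, 105, 18), (333, 104, 21), (334, 103, 19), (335, 81, 18), (336, 41, 14), (337, 48, 13), (338, 46, 14), (339, 45, 12), (340, 39, 11), (341, 73, 13), (342, 135, 14), (343, 160, 15), (344, 152, 15), (345, 144, 14), (346, 125, 13), (347, 103, 19), (348, 103, 18), (349, 103, 20), (350, 103, 18)]
d bbox exp [353.  223.9] [370.1 278.4] row 252 exp Lbot,Ltop,Rbot,Rtop [354.9 363.1 359.5 368.2]
  V [(351, 105, 18), (352, 105, 18), (353, 105, 20), (354, 97, 24), (355, 66, 16), (356, 48, 14), (357, 54, 13), (358, 49, 13), (359, 48, 15), (360, 47, 14), (361, 49, 15), (362, 42, 14), (363, 58, 17), (364, 78, 13), (365, 82, 13), (366, 80, 14), (367, 70, 14), (368, 150, 15), (369, 171, 24), (370, 166, 19), (371, 165, 19), (372, 164, 19)]
```

Every edge matches the upright, centred prediction within about 0.5 px. Handing in.

```bash
python3 -c "from plant import close_job; print(close_job())"
```

```text
the job is handed in; nothing more can be done
None
```

All four boards stand upright and centred in the stand, largest to smallest from left to right; the glass, mill and salt box were left alone, and the job was handed in at about 41 s.

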